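# Set up the electric screwdriver station: clutch collar to 4, speed knob to the red mark

### The job

A spray can has been left standing in front of the control unit: first stand it upright on the blue round mat. Then set the screwdriver up for the next job: turn the orange clutch collar to 4 (the four-dot group at the white arrow), and turn the black speed knob so that its white pointer stands at the red mark on the dial, in either order. Leave the tub, bin, bottle and wrench where they are.

Things in the scene. Friction and masses are not known exactly. Their poses are not given: they have to be found in the camera images.
- control_unit: Fixed grey desk console, 140 deep, 150 wide, 125 mm high at the back; origin under its middle on the table, front towards its own -x. Its face slopes 30 degrees to the front: outward normal (-0.5, 0, 0.866) in its frame. Steel guard bars stand left and right of the knob (y = +-66 mm, 9 mm thick, 100 mm long up the slope, tops 33 mm above the face)
- knob_base (a point): Centre of the knob's axis on the sloped face (0, 0, 90 mm in the unit's frame); axes parallel to the unit's, NOT tilted. The knob's axis is the face normal. Black fluted cylinder, diameter 44 mm, top 37 mm above the face, on a grey skirt of diameter 68 mm whose top is 4 mm above the face
- speed_knob (a joint): Angle of the knob, rad, counter-clockwise positive seen looking down onto the face; 0 = white pointer straight up the slope (towards the unit's back). Stops at -2.4 and 2.4. Moves with about 0.06 N m friction and stays where it is left
- knob_pointer (a point): Outer end of the knob's white pointer line, on the skirt's edge, 34 mm from the axis
- speed_mark (a joint): Angle of the red mark on the dial, same zero and sense as speed_knob; it does not move during the work
- red_mark (a point): Inner end of the red mark (red bar 18 x 6 mm lying on the black dial just outside the skirt), 34 mm from the axis: the pointer's end belongs here
- driver_holder: Fixed dark base plate 150 x 110 x 22 mm with a yellow clamp holding a blue inline electric screwdriver, nose up, leaning 30 degrees towards the front (its own -x): its axis points along (-0.5, 0, 0.866) in the holder's frame. Origin on the table; base plate from x = -55 to +95 mm
- collar_mid (a point): Middle of the orange clutch collar on the screwdriver's axis (-10, 0, 151 mm in the holder's frame); axes parallel to the holder's, NOT tilted. Collar: diameter 56, length 40 mm along the axis. A grey flange (diameter 76 mm) lies 24 mm below this point and bears the white arrow, on the up-slope (+x) side. The steel nose (diameter 20 mm) ends 42 mm above this point
- clutch_collar (a joint): Collar angle, rad, counter-clockwise positive seen looking down onto the nose. It clicks into number n (group of n black dots on a white patch on the collar's top, black line down its side) standing at the arrow at (n - 1) x 0.6: 1 at 0, 2 at 0.6, 3 at 1.2, 4 at 1.8, 5 at 2.4. Detents take up to about 0.1 N m
- spray_can: Loose upright spray can, aluminium with green label, 52 mm in diameter, 150 mm high, about 0.25 kg. Origin: centre of its underside, +z up
- blue_mat: Fixed round blue mat, 100 mm in diameter, 4 mm thick. Origin: centre of its underside on the table
- white_tub: Bystander: loose open white tub, 84 mm rim diameter, 85 mm high; origin centre of underside
- red_bin: Bystander: loose open red parts bin, 100 x 75 x 50 mm; origin centre of underside
- oil_bottle: Bystander: loose yellow bottle with red cap, 56 mm in diameter, 150 mm high; origin centre of underside
- wrench: Bystander: loose steel wrench lying flat, 130 mm long; origin under its middle
Not all that is in view belongs to the job. Of the things shaped like the spray_can, the aluminium one is meant.

How it is judged:
By the outcome, as a careful person would: the job done as asked, in the order asked, and still so for the second after the job is handed in, with the robot touching nothing.
It also fails if it takes over 72 s, if anything falls off the work surface, if the arm or the gripper's body presses on something with over 40 N, if the wrist force passes 120 N, or if a joint passes its speed limit or range.

### The arm

A 6-joint arm with a two-finger parallel gripper is mounted at the origin on the work surface. World frame = base frame: x ahead of the robot, y to its left, z up, the work surface at z = 0. Lengths are in m, angles in rad, forces in N, time in s.
With the tool pointing down it reaches from about 0.325 to 0.775 m from the base axis. Payload 9.3 kg.
Tool frame: the origin (TCP) lies midway between the tips of the shut fingers; the grasp point (between the pads) lies 19 mm behind it (r.grasp_offset is the distance from the TCP to the grasp point, in m); z points along the fingers, y is the line along which they close (so a half turn about z gives the same grasp; the last joint's range is limited). The gripper opens to 85 mm and grips with 20 to 120 N. Pads are 22 mm wide; open, the fingers measure 114 mm over their backs; the gripper's body (76 mm by 85 mm) begins 54 mm behind the grasp point. The pads swing forward as they close: fully open they stand 13 mm farther back than shut.
Start: joints at [1.103, 0.259, 0.021, 1.334, 0, 1.418], TCP at [0.17, 0.523, 0.231] pointing down, gripper open.
Joint ranges: [-3.04, 3.04], [-0.91, 1.82], [-1.04, 1.36], [-1.92, 1.95], [-1.52, 1.45], [-3.14, 3.14]. Speed limits (rad/s): [2.22, 2.22, 2.79, 3.14, 3.14, 3.14].

### API

Orientations are given as [roll, pitch, yaw] about the fixed x, y, z axes, in that order (R = Rz(yaw) Ry(pitch) Rx(roll)).
In Python, from plant import r, read_camera, camera_params gives the robot as it stands.
- The arm moves only by the shell command python3 -m inch 'ROWS' [FORCE]. ROWS is text: rows parted by semicolons, each of 5 numbers parted by spaces: the shift along the tool's x, y, z each as a share of 250 mm, from -1 to 1, then the turn about the tool's z as a share of 180 degrees, from -1 to 1, then the opening, from -1 (shut) to 1 (fully open). In form: x y z roll claw; .... A call has 1 to 20 rows; each row is the pose to reach, as a shift and turn from the pose commanded when the call began, along the tool's axes at that moment, turning the shorter way round; what a row does not reach only later rows make up. A row lasts 1/12 s, in which the tool goes at most 41.7 mm and 7.16 degrees, less where a joint would pass 70% of its speed; a pose out of reach is approached as far as the arm can. A call with a number of a shift or a turn outside -1 to 1 is refused whole. A call with a gripper value outside its range is refused whole. The fingers move at their own pace and stop on an object; FORCE is the grip in N (left out, the last holds). Time passes only in rows, so rows that repeat a pose let the fingers close. It gives the time, the measured TCP pose, the force, the opening and the grip force at its end, in the units of the state.
- r.read_state(): the state, without advancing time (a new reading comes with each control period).
- read_camera(name): name is "scene" or "side" or "wrist"; returns the picture (400x640x3 uint8, red, green, blue); there is no depth.
- camera_params(name): a dict with "K" (3x3 intrinsics, pixels), "pose" (4x4, takes a point from camera to world coordinates). Camera axes: x right, y down, z forward; pixel columns grow to the right and rows downward; lengths in m; the calibration is good to about 2 mm. The wrist camera is an equidistant fisheye: a pixel r from the principal point sees the ray r / f radians off the axis. A picture is of the moment at which its call begins: read the wrist's pose just before it. camera_params takes no time and is no camera call; for the wrist camera it gives the pose at the moment of the call.
- r.hand_in(): hands the job in; it is judged then, once.
The state is a dict: "time_s": time; "q": joint angles; "qd": joint speeds; "joint_efforts": joint torques, N m; "eef_pos": TCP position; "tool_rot": TCP orientation; "ft_force": force on the tool from outside, world axes, zero at the start; "torque": the same for the moment, N m; "width": finger opening in m; "finger_force": force on a finger pad.
Only numpy, scipy, OpenCV 4.12 (cv2) and the standard library are available. Lean on these libraries where they do the work, as an engineer would, in place of code of your own. Each camera call takes 0.05 s, during which the arm holds its last target. There are 200 camera calls.

## Working session

There is one attempt and no reset: what is moved stays moved. The work goes in short steps, Python scripts to look and compute and a shell command to move; the robot and the scene stay as the last step left them, time stands still between calls to the robot, and variables do not carry over. Pictures are saved under pics/ and viewed, at most 10 in all, crops included, and the job is handed in when it is done.

```bash
ls; mkdir -p pics; python3 - <<'E'
from plant import r, read_camera, camera_params
import cv2,numpy as np
for n in ("scene","side"):
    im=read_camera(n); cv2.imwrite(f"pics/{n}0.png",im[:,:,::-1]); p=camera_params(n); print(n,p["K"].round(1).tolist(),p["pose"].round(3).tolist())
print(r.read_state()["tool_rot"],r.grasp_offset)
E
```

```text
pics
scene [[453.5, 0.0, 324.9], [0.0, 453.5, 207.1], [0.0, 0.0, 1.0]] [[-0.603, 0.667, -0.438, 1.177], [0.798, 0.514, -0.315, 0.435], [0.015, -0.539, -0.842, 1.31], [0.0, 0.0, 0.0, 1.0]]
side [[371.7, 0.0, 315.6], [0.0, 371.7, 197.5], [0.0, 0.0, 1.0]] [[-0.937, -0.237, 0.258, 0.302], [-0.35, 0.602, -0.717, 0.666], [0.015, -0.762, -0.647, 0.743], [0.0, 0.0, 0.0, 1.0]]
[-3.14040741e+00 -2.02492836e-04  2.82685976e+00] 0.0187
```

View pics/scene0.png

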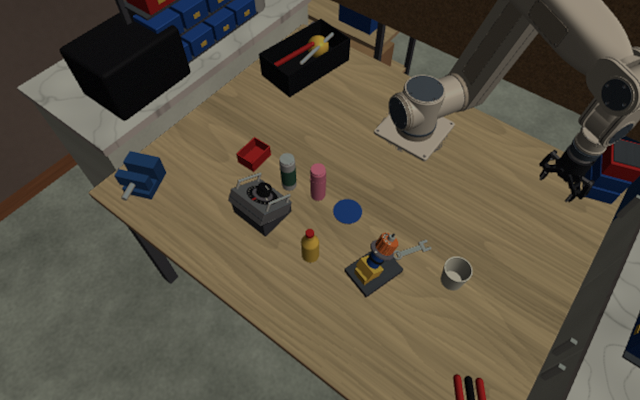

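View pics/side0.png

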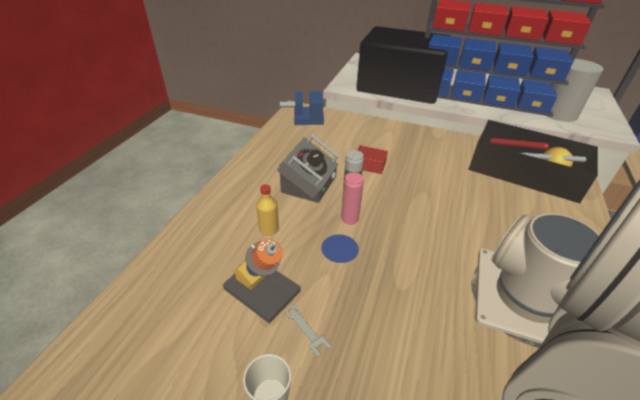

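Candidates for the can in the scene view are the aluminium/green one at (288,170), the pink can at (318,182) and the yellow bottle at (310,246). By the description I choose (288,170). The mat is at (348,211), the console at (261,203) and the driver at (380,258). Next I check the choice in a close crop.

```bash
python3 - <<'E'
import cv2,numpy as np
a=cv2.imread("pics/scene0.png")[140:300,225:435]
b=cv2.imread("pics/side0.png")[125:325,215:395]
a=cv2.resize(a,(787,600),interpolation=cv2.INTER_CUBIC);
cv2.imwrite("pics/ca.png",a); 
cv2.imwrite("pics/cb.png",cv2.resize(b,(540,600),interpolation=cv2.INTER_CUBIC))
E
```

```text
(no output)
```

View pics/ca.png

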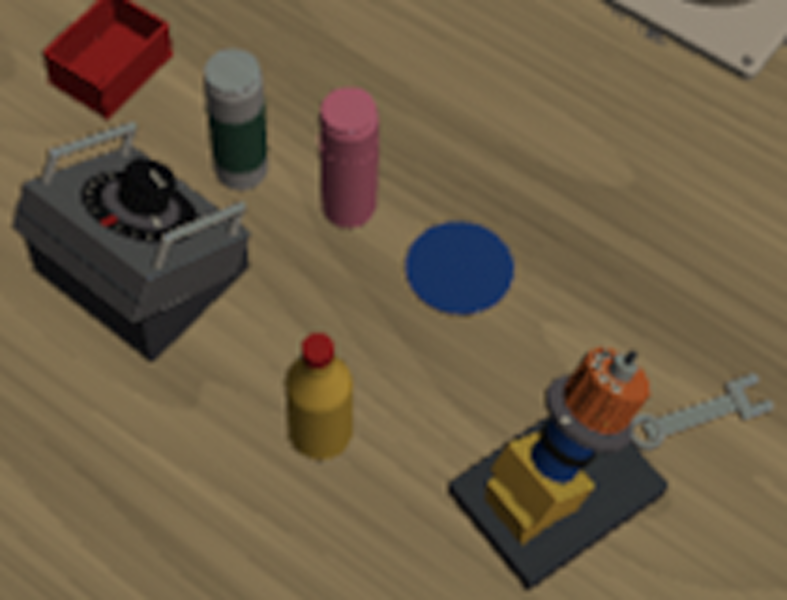

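View pics/cb.png

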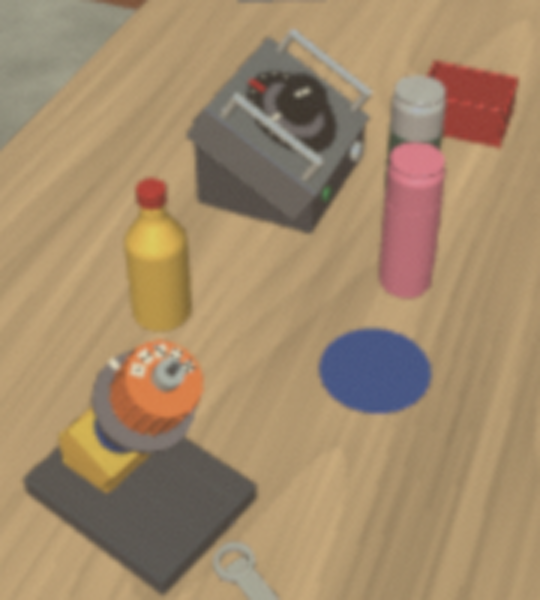

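The crop confirms the choice: the aluminium can with the green label has its top at crop (233,68), with its side partly behind the pink can in the side view. The console faces the robot side and the driver leans that way too. Now I fit the poses from these pixels.

```bash
cat > h.py <<'E'
from plant import r, read_camera, camera_params
import cv2,numpy as np
from scipy.optimize import least_squares
from scipy.spatial.transform import Rotation as Ro
CP={n:camera_params(n) for n in("scene","side")}
def proj(n,P):
    T=CP[n]["pose"]; c=(np.atleast_2d(P)-T[:3,3])@T[:3,:3]; u=c@CP[n]["K"].T; return u[:,:2]/u[:,2:]
def S(x,y): return ("scene",np.array([225+x/3.748,140+y/3.75]))
def D(x,y): return ("side",np.array([215+x/3,125+y/3]))
def W(p,L): c,s=np.cos(p[2]),np.sin(p[2]); L=np.asarray(L); return np.array([p[0]+c*L[0]-s*L[1],p[1]+s*L[0]+c*L[1],L[2]])
def fit(obs,p0):
    f=lambda p: np.concatenate([proj(o[0],W(p,L))[0]-o[1] for L,o in obs])
    s=least_squares(f,p0,loss="soft_l1"); return s.x,s.fun.reshape(-1,2).round(1).tolist()
E
python3 - <<'E'
from h import *
def ray(n,px,z):
    T=CP[n]["pose"]; d=T[:3,:3]@np.linalg.solve(CP[n]["K"],[*px,1]); o=T[:3,3]; return (o+d*(z-o[2])/d[2])[:2].round(4)
for nm,o,z in [("can",S(233,68),.15),("can",D(419,93),.15),("mat",S(460,268),.004),("mat",D(376,370),.004),("pink",S(350,109),.15),("pink",D(418,160),.15),
 ("bot",S(317,342),.15),("bot",D(152,188),.15),("wr",S(703,410),.005),("nose",S(631,354),.187),("nose",D(182,366),.187),("bin",S(108,50),.04)]: print(nm,ray(*o,z))
b=lambda s,y:[s*.0433-.0165,y*.066,.09+s*.025+.0286]
k=[-.0185,0,.122]
print("unit",fit([(b(1,-1),S(48,158)),(b(-1,-1),S(133,129)),(b(1,1),S(162,241)),(b(-1,1),S(243,207)),(k,S(148,176)),
 (b(1,-1),D(291,35)),(b(-1,-1),D(368,95)),(b(1,1),D(235,98)),(b(-1,1),D(319,161)),(k,D(303,88))],[.5,-.2,0]))
c=lambda x,y:[x,y*.055,.022]
n=[-.031,0,.1874]
print("holder",fit([(c(.095,-1),S(450,487)),(c(.095,1),S(530,573)),(c(-.055,1),S(666,485)),(n,S(631,354)),
 (c(.095,1),D(25,480)),(c(-.055,1),D(163,575)),(c(-.055,-1),D(256,487)),(n,D(182,366))],[.6,.1,0]))
E
```

```text
can [ 0.4981 -0.2106]
can [ 0.4982 -0.2022]
mat [0.4649 0.0186]
mat [0.4621 0.0184]
pink [ 0.4713 -0.1029]
pink [ 0.4702 -0.1009]
bot [0.6687 0.016 ]
bot [0.6691 0.0197]
wr [0.4551 0.2693]
nose [0.5482 0.2243]
nose [0.5438 0.2223]
bin [ 0.4899 -0.3804]
unit (array([ 0.63397194, -0.20736412, -0.05162725]), [[1.6, -1.2], [-0.1, -0.7], [1.5, -0.6], [-0.2, -0.1], [0.7, 0.1], [-0.5, -1.8], [-0.9, -1.8], [-0.6, -1.0], [-1.0, -0.5], [0.4, 0.6]])
holder (array([ 0.57605744,  0.21554444, -0.28793624]), [[-1.2, -1.7], [-0.1, 2.5], [0.9, -0.9], [0.4, -0.5], [-1.3, -0.8], [0.4, 2.5], [1.2, -1.6], [-1.6, 0.2]])
```

```bash
cat >> h.py <<'E'
def to(x,y,z,yaw=None):
    s=r.read_state(); R=Ro.from_euler("xyz",s["tool_rot"]).as_matrix(); d=R.T@(np.array([x,y,z])-s["eef_pos"])
    print("d/250:",(d/.25).round(3),"rows",round(np.linalg.norm(d)/.0417,1))
    if yaw is not None:
        a=[((-(yaw+k-s["tool_rot"][2])+np.pi)%(2*np.pi)-np.pi) for k in(0,np.pi)]; print("roll/180:",(np.array(a)/np.pi).round(3),"q6",s["q"][5].round(3),"yaw",s["tool_rot"][2].round(3))
E
python3 -m inch '-.72 -.79 0 0 1;-.72 -.79 0 0 1;-.72 -.79 0 0 1;-.72 -.79 0 0 1;-.72 -.79 0 0 1;-.72 -.79 0 0 1;-.72 -.79 0 0 1'
python3 -m inch '-.72 -.79 0 0 1;-.72 -.79 0 0 1;-.72 -.79 0 0 1;-.72 -.79 0 0 1;-.72 -.79 0 0 1;-.72 -.79 0 0 1;-.72 -.79 0 0 1'
python3 -c "
from h import *
to(.498,-.207,.231)"
```

```text
time_s: 0.68
eef_pos: [0.2809, 0.2761, 0.2312]
tool_rot: [-3.141, 0.001, 2.825]
ft_force: [1.0, 0.1, 1.0]
width: 0.0855
finger_force: 0.0
time_s: 1.27
eef_pos: [0.3917, 0.0321, 0.231]
tool_rot: [-3.141, 0.0, 2.824]
ft_force: [0.0, 0.7, 0.5]
width: 0.0854
finger_force: 0.0
d/250: [-0.703 -0.776  0.001] rows 6.3
```

```bash
python3 -m inch '-.7 -.775 0 0 1;-.7 -.775 0 0 1;-.7 -.775 0 0 1;-.7 -.775 0 0 1;-.7 -.775 0 0 1;-.7 -.775 0 0 1;-.7 -.775 0 0 1;-.7 -.775 0 0 1'
python3 - <<'E'
from h import *
p=camera_params("wrist"); im=read_camera("wrist"); cv2.imwrite("pics/w1.png",im[:,:,::-1]); np.save("w1.npy",p["pose"]); print(p)
to(.498,-.207,.096)
E
```

```text
time_s: 1.93
eef_pos: [0.4974, -0.2054, 0.2298]
tool_rot: [3.141, -0.002, 2.824]
ft_force: [-1.1, 1.0, -0.9]
width: 0.0853
finger_force: 0.0
{'K': array([[309.70691629,   0.        , 318.08426252],
       [  0.        , 309.70691629, 198.02797365],
       [  0.        ,   0.        ,   1.        ]]), 'pose': array([[ 3.12128708e-01,  9.10500297e-01,  2.71228464e-01,
         4.29092782e-01],
       [ 9.50039594e-01, -2.98939110e-01, -8.97784932e-02,
        -1.82110550e-01],
       [-6.62549207e-04,  2.85700225e-01, -9.58318811e-01,
         3.74008865e-01],
       [ 0.00000000e+00,  0.00000000e+00,  0.00000000e+00,
         1.00000000e+00]])}
d/250: [-0.011 -0.012  0.537] rows 3.2
```

View pics/w1.png

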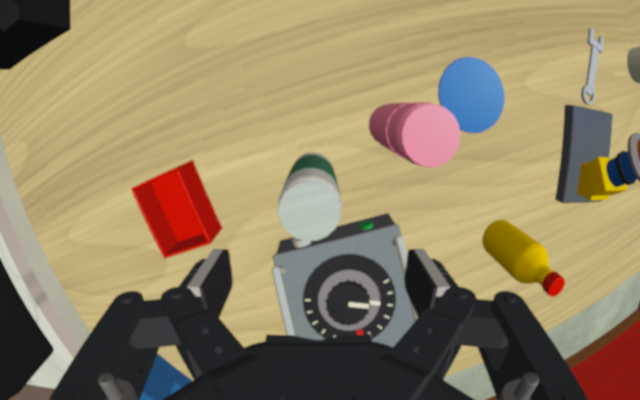

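The wrist view shows the can's top at (309,212), the knob's skirt centre near (348,300), the white pointer to the right ending near (378,303), the red mark at (360,332), and the console's dial upslope towards the bottom of the image. I check the can position and the knob angles from this.

```bash
cat >> h.py <<'E'
WK=camera_params("wrist")["K"]
def wray(px,T):
    d=(np.array(px)-WK[:2,2])/WK[0,0]; a=np.hypot(*d); v=np.array([*(d/a*np.sin(a)),np.cos(a)]); return T[:3,3],T[:3,:3]@v
def wz(px,T,z):
    o,v=wray(px,T); return (o+v*(z-o[2])/v[2]).round(4)
def wproj(P,T):
    c=T[:3,:3].T@(np.asarray(P)-T[:3,3]); a=np.arctan2(np.hypot(*c[:2]),c[2]); return (WK[:2,2]+WK[0,0]*a*c[:2]/np.hypot(*c[:2])).round(1)
def plane(px,T,p,base,h):  # local polar on tilted plane (frame pose p=[x,y,yaw], base pt local, height h along axis)
    o,v=wray(px,T); Rz=Ro.from_euler("z",p[2]).as_matrix(); n=Rz@[-.5,0,.866]; c=W(p,base)+h*n
    P=o+v*((c-o)@n)/(v@n)-c; u=P@(Rz@[.866,0,.5]); w=P@(Rz@[0,1,0]); return np.hypot(u,w).round(4),np.arctan2(w,u).round(3)
U=[.634,-.2074,-.0516]; H=[.576,.2155,-.288]; KB=[0,0,.09]; CM=[-.01,0,.151]
E
python3 - <<'E'
from h import *
T=np.load("w1.npy")
print("can",wz((309,212),T,.15),"mat",wz((472,95),T,.004),"pink",wz((430,134),T,.15))
print("knob c",wproj(W(U,KB),T))
for px in((378,303),(372,303),(360,332),(348,300)): print(px,plane(px,T,U,KB,.004))
print("knobtop",wproj(W(U,[-.0185,0,.122]),T)); print(plane((370,303),T,U,KB,.037))
E
```

```text
can [ 0.5009 -0.2132  0.15  ] mat [0.4648 0.0126 0.004 ] pink [ 0.471  -0.1074  0.15  ]
knob c [354.2 299.7]
(378, 303) (np.float64(0.0266), np.float64(1.198))
(372, 303) (np.float64(0.02), np.float64(1.16))
(360, 332) (np.float64(0.0371), np.float64(-0.052))
(348, 300) (np.float64(0.0068), np.float64(-1.832))
knobtop [353.6 303.7]
(np.float64(0.0164), np.float64(1.372))
```

```bash
python3 -m inch '-.01 -.015 .54 0 1;-.01 -.015 .54 0 1;-.01 -.015 .54 0 1;-.01 -.015 .54 0 1;-.01 -.015 .54 0 1;-.01 -.015 .54 0 -1;-.01 -.015 .54 0 -1;-.01 -.015 .54 0 -1;-.01 -.015 .54 0 -1;-.01 -.015 .54 0 -1;-.01 -.015 .54 0 -1;-.01 -.015 .54 0 -1' 40
python3 -m inch '0 0 -.7 0 -1;0 0 -.7 0 -1;0 0 -.7 0 -1;0 0 -.7 0 -1;0 0 -.7 0 -1;0 0 -.7 0 -1'
python3 -c "
from h import *
to(.464,.016,.27)"
```

```text
time_s: 2.98
eef_pos: [0.4992, -0.2079, 0.0991]
tool_rot: [-3.14, 0.005, 2.827]
ft_force: [-0.4, -0.5, 6.6]
width: 0.0517
finger_force: 40.4
time_s: 3.48
eef_pos: [0.499, -0.2074, 0.2759]
tool_rot: [-3.14, 0.008, 2.827]
ft_force: [-0.3, -0.8, -3.6]
width: 0.0513
finger_force: 43.5
d/250: [0.41  0.806 0.019] rows 5.4
```

```bash
python3 -m inch '.41 .805 0 0 -1;.41 .805 0 0 -1;.41 .805 0 0 -1;.41 .805 0 0 -1;.41 .805 0 0 -1;.41 .805 0 0 -1;.41 .805 0 0 -1;.41 .805 .3 0 -1;.41 .805 .5 0 -1;.41 .805 .6 0 -1;.41 .805 .65 0 -1;.41 .805 .68 0 -1;.41 .805 .68 0 -1'
python3 -c "
from h import *
to(.464,.016,.103)"
```

```text
time_s: 4.57
eef_pos: [0.4617, 0.0151, 0.0995]
tool_rot: [-3.139, -0.002, 2.826]
ft_force: [0.1, 0.2, -3.2]
width: 0.051
finger_force: 42.1
d/250: [-0.008  0.006 -0.014] rows 0.1
```

```bash
python3 -m inch '0 0 .012 0 -1;0 0 .012 0 -1;0 0 .012 0 -1'; python3 -m inch '0 0 .012 0 -1;0 0 .012 0 -1;0 0 .012 0 -1'
```

```text
time_s: 4.82
eef_pos: [0.4627, 0.0159, 0.0981]
tool_rot: [-3.141, -0.0, 2.826]
ft_force: [-0.4, -0.5, -0.9]
width: 0.0509
finger_force: 41.9
time_s: 5.07
eef_pos: [0.4638, 0.015, 0.0974]
tool_rot: [-3.14, 0.004, 2.826]
ft_force: [-4.9, -5.5, 23.1]
width: 0.0509
finger_force: 42.4
```

```bash
python3 -m inch '0 0 -.008 0 -1;0 0 -.008 0 1;0 0 -.008 0 1;0 0 -.008 0 1;0 0 -.008 0 1;0 0 -.008 0 1;0 0 -.008 0 1;0 0 -.3 0 1;0 0 -.6 0 1;0 0 -.7 0 1;0 0 -.7 0 1'
python3 - <<'E'
from h import *
# collar grasp target and look pose
p=W(H,[-.014,0,.158]); print("grasp pt",p)
to(.48,.10,.30,np.pi+H[2])
E
```

```text
time_s: 5.98
eef_pos: [0.4622, 0.0164, 0.2659]
tool_rot: [-3.142, -0.0, 2.827]
ft_force: [1.6, -0.9, -0.1]
width: 0.0854
finger_force: 0.0
grasp pt [0.56257661 0.21947649 0.158     ]
d/250: [ 0.036  0.34  -0.137] rows 2.2
roll/180: [-0.009  0.991] q6 0.168 yaw 2.827
```

```bash
python3 -m inch '.2 .66 -.05 0 1;.2 .66 -.05 0 1;.2 .66 -.05 0 1;.2 .66 -.05 0 1;.2 .66 -.05 0 1;.2 .66 -.05 0 1'
python3 - <<'E'
from h import *
p=camera_params("wrist"); im=read_camera("wrist"); np.save("w2.npy",p["pose"]); T=p["pose"]
c=wproj(W(H,CM),T); print("collar",c, "nose",wproj(W(H,[-.031,0,.1874]),T))
b=read_camera("scene")[140:300,225:435]; b=cv2.resize(b,(394,300))
x0,y0=int(c[0])-100,max(0,min(250,int(c[1])-75)); x0=max(0,min(440,x0)); print(x0,y0)
a=cv2.resize(im[y0:y0+150,x0:x0+200],(800,600),interpolation=cv2.INTER_CUBIC)
cv2.imwrite("pics/w2.png",im[:,:,::-1]); cv2.imwrite("pics/w2c.png",a[:,:,::-1]); cv2.imwrite("pics/s2.png",b[:,:,::-1])
E
```

```text
time_s: 6.48
eef_pos: [0.466, 0.191, 0.2762]
tool_rot: [3.142, -0.0, 2.831]
ft_force: [-0.3, 0.1, 0.5]
width: 0.0853
finger_force: 0.0
collar [373.5 272.7] nose [381.4 273.1]
273 197
```

View pics/w2c.png

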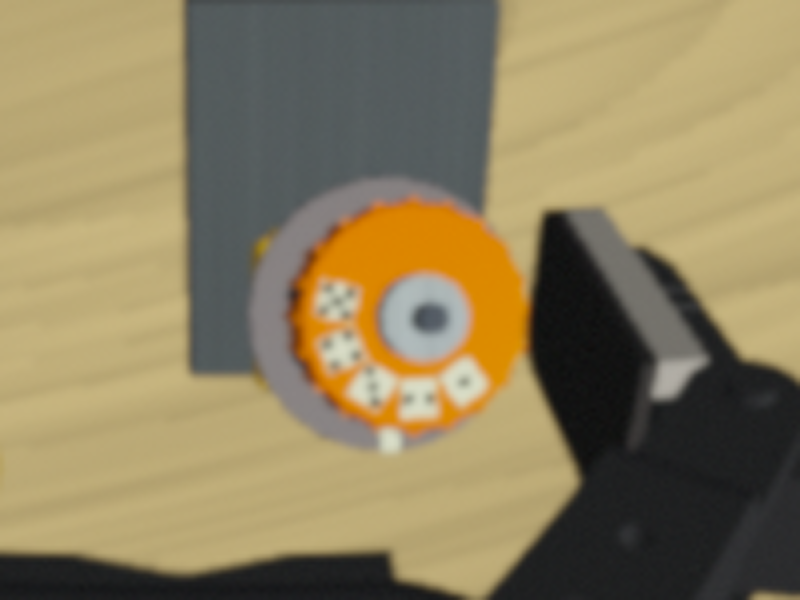

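The crop shows the nose at (432,318), the arrow at (390,440) and the two-dot patch (418,398) at the arrow. The collar therefore stands at 2 and needs +1.2 rad, two clicks counter-clockwise. I'll do it in two strokes of about 40°.

```bash
python3 - <<'E'
from h import *
H=[.578,.2155,-.30]; p=W(H,[-.0169,0,.163]); print(p)
to(p[0],p[1],.140,np.pi-.30)
T=np.load("w2.npy"); print("coltop meas",wz((376.3,275.8),T,.168),"model",W(H,[-.02,0,.168]),"nose",wz((381,276.5),T,.1874),W(H,[-.031,0,.1874]))
E
```

```text
[0.56185481 0.22049429 0.163     ]
d/250: [-0.325  0.24   0.544] rows 4.1
roll/180: [-0.004  0.996] q6 0.531 yaw 2.828
coltop meas [0.56   0.2198 0.168 ] model [0.55889327 0.2214104  0.168     ] nose [0.5497 0.2232 0.1874] [0.54838457 0.22466113 0.1874    ]
```

View pics/s2.png

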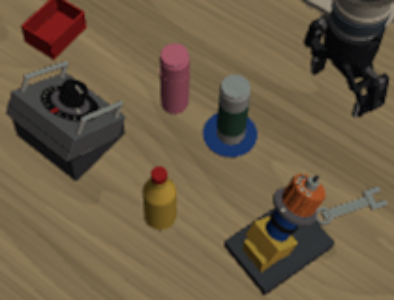

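The can stands upright on the mat at (233,110), so I go on to the collar.

```bash
python3 -m inch '-.325 .237 0 .113 1;-.325 .237 0 .113 1;-.325 .237 0 .113 1;-.325 .237 0 .113 1;-.325 .237 0 .113 1;-.325 .237 .2 .113 1;-.325 .237 .4 .113 1;-.325 .237 .5 .113 1;-.325 .237 .54 .113 1;-.325 .237 .54 .113 1'
python3 -m inch '0 0 0 0 -1;0 0 0 0 -1;0 0 0 0 -1;0 0 0 0 -1;0 0 0 0 -1' 25
```

```text
time_s: 7.42
eef_pos: [0.5598, 0.2183, 0.1395]
tool_rot: [-3.137, -0.003, 2.472]
ft_force: [0.1, 0.6, 1.7]
width: 0.0858
finger_force: 0.0
time_s: 7.83
eef_pos: [0.5626, 0.2192, 0.1449]
tool_rot: [3.14, 0.003, 2.472]
ft_force: [-5.4, -5.4, 8.6]
width: 0.0576
finger_force: 24.6
```

```bash
python3 -m inch '0 0 0 -.03 -1;0 0 0 -.06 -1;0 0 0 -.09 -1;0 0 0 -.12 -1;0 0 0 -.15 -1;0 0 0 -.18 -1;0 0 0 -.21 -1;0 0 0 -.23 -1;0 0 0 -.23 -1;0 0 0 -.23 -1'
python3 -c "
from h import *
s=r.read_state(); print(s['torque'],s['q'])"
```

```text
time_s: 8.67
eef_pos: [0.5611, 0.217, 0.1461]
tool_rot: [-3.136, 0.002, -3.091]
ft_force: [-15.3, -12.4, 24.8]
width: 0.0551
finger_force: 58.3
[-4.8400631   2.95345644 -1.10260561] [ 0.23268355  0.38037449 -0.01895378  1.17022631 -0.00624947  0.1817584 ]
```

```bash
python3 -m inch '0 0 -.016 0 1;0 0 -.016 0 1;0 0 -.016 0 1;0 0 -.016 0 1;0 0 -.016 .04 1;0 0 -.016 .08 1;0 0 -.016 .12 1;0 0 -.016 .16 1;0 0 -.016 .2 1;0 0 -.016 .23 1;0 0 -.016 .23 1;0 0 -.016 .23 1'
python3 - <<'E'
from h import *
p=camera_params("wrist"); im=read_camera("wrist"); T=p["pose"]; c=wproj(W(H,[-.02,0,.168]),T); print(c, r.read_state()["ft_force"])
x0,y0=max(0,min(440,int(c[0])-100)),max(0,min(250,int(c[1])-75))
cv2.imwrite("pics/w3.png",cv2.resize(im[y0:y0+150,x0:x0+200],(600,450),interpolation=cv2.INTER_CUBIC)[:,:,::-1])
E
```

```text
time_s: 9.67
eef_pos: [0.562, 0.2199, 0.1453]
tool_rot: [-3.141, -0.0, 2.475]
ft_force: [0.4, -0.6, -0.8]
width: 0.0857
finger_force: 0.0
[310.9 265.5] [-0.63474541 -0.47360616  1.28636961]
```

View pics/w3.png

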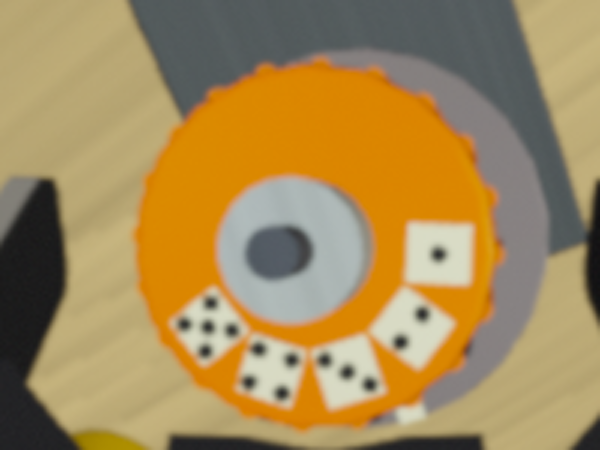

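The picture shows the three-dot patch (350,372) now in the arrow's direction (410,413): the collar is at 3. I repeat the stroke for 4.

```bash
python3 -m inch '0 0 0 0 -1;0 0 0 0 -1;0 0 0 0 -1;0 0 0 0 -1;0 0 0 0 -1' 25
python3 -m inch '0 0 0 -.03 -1;0 0 0 -.06 -1;0 0 0 -.09 -1;0 0 0 -.12 -1;0 0 0 -.15 -1;0 0 0 -.18 -1;0 0 0 -.21 -1;0 0 0 -.225 -1;0 0 0 -.225 -1;0 0 0 -.225 -1'
python3 -m inch '0 0 0 0 1;0 0 0 0 1;0 0 0 0 1;0 0 0 0 1;0 0 -.2 0.1 1;0 0 -.4 0.1 1;0 0 -.5 .1 1;0 0 -.5 .1 1;0 0 -.5 .1 1'
python3 - <<'E'
from h import *
to(.466,.191,.276,np.pi-.3)
E
```

```text
time_s: 10.13
eef_pos: [0.5618, 0.2196, 0.1459]
tool_rot: [-3.142, 0.0, 2.473]
ft_force: [-2.8, -2.3, 6.0]
width: 0.0572
finger_force: 25.6
time_s: 10.97
eef_pos: [0.5604, 0.2171, 0.1471]
tool_rot: [-3.136, -0.001, -3.106]
ft_force: [-13.3, -10.7, 20.0]
width: 0.0553
finger_force: 54.1
time_s: 11.72
eef_pos: [0.563, 0.2202, 0.2728]
tool_rot: [3.139, 0.004, 2.865]
ft_force: [0.4, 0.7, -0.6]
width: 0.0853
finger_force: 0.0
d/250: [ 0.341 -0.218 -0.015] rows 2.4
roll/180: [ 0.007 -0.993] q6 0.511 yaw 2.865
```

```bash
python3 -m inch '.34 -.22 0 0 1;.34 -.22 0 0 1;.34 -.22 0 0 1;.34 -.22 0 0 1'
python3 - <<'E'
from h import *
p=camera_params("wrist"); im=read_camera("wrist"); np.save("w4.npy",p["pose"]); c=wproj(W(H,CM),p["pose"]).astype(int); x0,y0=c[0]-50,c[1]-50; print(x0,y0)
np.save("w4im.npy",cv2.resize(im[y0:y0+100,x0:x0+100],(400,400),interpolation=cv2.INTER_CUBIC))
to(.46,-.21,.28,np.pi-.05)
E
```

```text
time_s: 12.05
eef_pos: [0.4613, 0.1894, 0.2699]
tool_rot: [-3.141, -0.002, 2.866]
ft_force: [1.0, 0.7, 0.6]
width: 0.0854
finger_force: 0.0
323 231
d/250: [-0.423 -1.543 -0.04 ] rows 9.6
roll/180: [-0.072  0.928] q6 0.497 yaw 2.865
```

```bash
python3 -m inch '-.21 -.77 -.02 0 1;-.21 -.77 -.02 0 1;-.21 -.77 -.02 0 1;-.21 -.77 -.02 0 1;-.21 -.77 -.02 0 1'
python3 -m inch '-.21 -.77 -.02 -.072 1;-.21 -.77 -.02 -.072 1;-.21 -.77 -.02 -.072 1;-.21 -.77 -.02 -.072 1;-.21 -.77 -.02 -.072 1;-.21 -.77 -.02 -.072 1;-.21 -.77 -.02 -.072 1'
python3 - <<'E'
from h import *
p=camera_params("wrist"); im=read_camera("wrist"); np.save("w5.npy",p["pose"]); T=p["pose"]; c=wproj(W(U,KB),T); print(c)
x0,y0=int(c[0])-50,min(300,int(c[1])-50); print(x0,y0)
b=cv2.resize(im[y0:y0+100,x0:x0+100],(400,400),interpolation=cv2.INTER_CUBIC)
cv2.imwrite("pics/v9.png",np.hstack([np.load("w4im.npy"),b])[:,:,::-1])
E
```

```text
time_s: 12.52
eef_pos: [0.4633, -0.0118, 0.2744]
tool_rot: [-3.141, -0.001, 2.865]
ft_force: [1.7, -0.2, 0.5]
width: 0.0852
finger_force: 0.0
time_s: 13.1
eef_pos: [0.4611, -0.2115, 0.2786]
tool_rot: [3.14, -0.002, 3.087]
ft_force: [0.4, -0.3, -0.5]
width: 0.0854
finger_force: 0.0
[327.9 304.6]
277 254
```

View pics/v9.png

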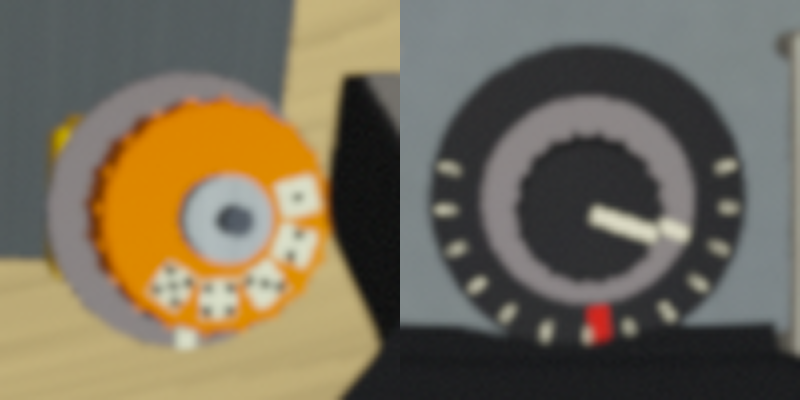

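Left half: the four-dot patch (217,300) is straight below the collar's centre (212,212), in line with the arrow (186,340), so the clutch is at 4. Right half: the skirt's centre is (588,200), the pointer's end is at (690,232), and the red mark runs from (597,306) to (602,342). Now I work out the angles.

```bash
python3 - <<'E'
from h import *
T=np.load("w5.npy"); px=lambda u,v:(277+(u-400)/4,254+v/4)
print("center",plane(px(588,200),T,U,KB,.004))
f=lambda d: [plane(px(588,200),T,[U[0]+d[0],U[1]+d[1],U[2]],KB,.004)]
# refine xy so that skirt centre maps to zero: intersect ray with skirt height
from scipy.optimize import fsolve
def g(d):
    rr,a=plane(px(588,200),T,[d[0],d[1],U[2]],KB,.004); return [rr*np.cos(a),rr*np.sin(a)]
s=least_squares(g,U[:2],diff_step=1e-3).x; print(s)
V=[s[0],s[1],U[2]]
for n,q,h in(("ptr",(690,232),.004),("ptr in",(664,224),.004),("red in",(597,306),.001),("red out",(602,342),.001),("top in",(592,215),.037),("top out",(655,238),.037),("skirtL",(480,200),.004),("skirtR",(696,200),.004),("dialtop",(588,43),.001)): print(n,plane(px(*q),T,V,KB,h))
E
```

```text
center (np.float64(0.0054), np.float64(-1.816))
[ 0.63216076 -0.21250793]
ptr (np.float64(0.0349), np.float64(1.245))
ptr in (np.float64(0.0259), np.float64(1.245))
red in (np.float64(0.0362), np.float64(0.08))
red out (np.float64(0.0487), np.float64(0.093))
top in (np.float64(0.0011), np.float64(0.514))
top out (np.float64(0.021), np.float64(1.165))
skirtL (np.float64(0.035), np.float64(-1.568))
skirtR (np.float64(0.035), np.float64(1.555))
dialtop (np.float64(0.0517), np.float64(3.138))
```

```bash
python3 - <<'E'
from h import *
p=W([.633,-.210,-.0516],[-.0133,0,.103]); print(p); to(*p)
E
```

```text
[ 0.6197177  -0.20931402  0.103     ]
d/250: [-0.635  0.035  0.702] rows 5.7
```

```bash
python3 -m inch '-.635 .035 0 -.106 .45;-.635 .035 0 -.106 .45;-.635 .035 0 -.106 .45;-.635 .035 0 -.106 .45;-.635 .035 0 -.106 .45;-.635 .035 0 -.106 .45;-.635 .035 .2 -.106 .45;-.635 .035 .4 -.106 .45;-.635 .035 .55 -.106 .45;-.635 .035 .65 -.106 .45;-.635 .035 .7 -.106 .45;-.635 .035 .7 -.106 .45'
python3 -m inch '0 0 0 0 -1;0 0 0 0 -1;0 0 0 0 -1;0 0 0 0 -1' 25
```

```text
time_s: 14.15
eef_pos: [0.6171, -0.2062, 0.102]
tool_rot: [3.137, -0.005, -2.859]
ft_force: [0.1, 0.6, 0.7]
width: 0.062
finger_force: 0.0
time_s: 14.48
eef_pos: [0.6208, -0.2111, 0.1083]
tool_rot: [-3.134, 0.002, -2.861]
ft_force: [1.2, -12.6, -5.4]
width: 0.0434
finger_force: 26.1
```

```bash
python3 -m inch '0 -.008 0 .03 -1;0 -.008 0 .06 -1;0 -.008 0 .09 -1;0 -.008 0 .12 -1;0 -.008 0 .15 -1;0 -.008 0 .18 -1;0 -.008 0 .212 -1;0 -.008 0 .212 -1;0 -.008 0 .212 -1'
python3 -m inch '0 0 0 0 .45;0 0 0 0 .45;0 0 0 0 .45;0 0 -.01 -.03 .45;0 0 -.01 -.07 .45;0 0 -.01 -.11 .45;0 0 -.01 -.15 .45;0 0 -.01 -.19 .45;0 0 -.01 -.212 .45;0 0 -.01 -.212 .45'
python3 -m inch '0 0 0 0 -1;0 0 0 0 -1;0 0 0 0 -1;0 0 0 0 -1' 25
```

```text
time_s: 15.23
eef_pos: [0.6198, -0.2137, 0.1097]
tool_rot: [-3.135, 0.005, 2.755]
ft_force: [-11.2, -15.7, 7.9]
width: 0.0429
finger_force: 40.3
time_s: 16.07
eef_pos: [0.6208, -0.2097, 0.1088]
tool_rot: [-3.141, 0.001, -2.856]
ft_force: [-0.1, -0.4, 0.0]
width: 0.062
finger_force: 0.0
time_s: 16.4
eef_pos: [0.621, -0.2111, 0.1092]
tool_rot: [-3.139, 0.001, -2.862]
ft_force: [-0.8, -4.4, 6.3]
width: 0.0434
finger_force: 25.4
```

```bash
python3 -m inch '0 0 0 .03 -1;0 0 0 .06 -1;0 0 0 .09 -1;0 0 0 .12 -1;0 0 0 .15 -1;0 0 0 .18 -1;0 0 0 .212 -1;0 0 0 .212 -1;0 0 0 .212 -1'
python3 -m inch '0 0 0 0 .45;0 0 0 0 .45;0 0 0 0 .45;0 0 -.2 0 .45;0 0 -.4 0 .45;0 0 -.6 0 .45;0 0 -.7 0 .45;0 0 -.7 -.106 .45;0 0 -.7 -.106 .45;0 0 -.7 -.106 .45'
python3 -c "
from h import *
to(.42,-.2112,.29,np.pi-.05)"
```

```text
time_s: 17.15
eef_pos: [0.6203, -0.2138, 0.1097]
tool_rot: [-3.136, 0.004, 2.753]
ft_force: [-6.1, -16.5, 8.7]
width: 0.0426
finger_force: 40.9
time_s: 17.98
eef_pos: [0.6208, -0.2096, 0.2841]
tool_rot: [-3.141, 0.002, 3.097]
ft_force: [-0.3, 0.4, -0.1]
width: 0.062
finger_force: 0.0
d/250: [ 0.802 -0.042 -0.025] rows 4.8
roll/180: [ 0.002 -0.998] q6 -0.409 yaw 3.097
```

```bash
python3 -m inch '.75 -.04 -.02 0 .45;.75 -.04 -.02 0 .45;.75 -.04 -.02 0 .45;.75 -.04 -.02 0 .45;.75 -.04 -.02 0 .45;.75 -.04 -.02 0 .45;.75 -.04 -.02 0 .45'
cat >> h.py <<'E'
def dial(name,im,T):
    V=[.6322,-.2125,U[2]]; Rz=Ro.from_euler("z",V[2]).as_matrix()
    th=np.arange(-3,3,.02); im=im.astype(float)
    def samp(rr,h):
        o=[]
        for t in th:
            u,w=rr*np.cos(t),rr*np.sin(t); L=np.array([u*.866-.5*h,w,.09+u*.5+.866*h]); p=wproj(W(V,L),T)
            o.append(cv2.remap(im.astype(np.float32),np.float32([[p[0]]]),np.float32([[p[1]]]),cv2.INTER_LINEAR)[0,0])
        return np.array(o)
    cm=lambda w:(np.clip(w,0,None)*th).sum()/np.clip(w,0,None).sum()
    for rr in(.027,.030,.032):
        s=samp(rr,.004); g=s.min(1); g=g*(abs(th-th[g.argmax()])<.4); w=g-np.median(s.min(1))-20; print("ptr",rr,cm(w).round(3),g.max().round())
    for rr in(.037,.040,.045):
        s=samp(rr,.001); w=s[:,0]-s[:,1]-60; print("red",rr,cm(w).round(3),w.max().round())
    c=wproj(W(V,KB),T); x0,y0=int(c[0])-50,min(300,int(c[1])-50); print("crop",x0,y0)
    cv2.imwrite(name,cv2.resize(im.astype(np.uint8)[y0:y0+100,x0:x0+100],(600,600),interpolation=cv2.INTER_CUBIC)[:,:,::-1])
E
python3 - <<'E'
from h import *
T=camera_params("wrist")["pose"]; im=read_camera("wrist"); dial("pics/v10.png",im,T); np.save("w6.npy",im)
E
```

```text
time_s: 18.57
eef_pos: [0.4319, -0.2102, 0.2887]
tool_rot: [-3.141, 0.002, 3.089]
ft_force: [-0.5, 0.2, 0.2]
width: 0.0619
finger_force: 0.0
ptr 0.027 0.341 179.0
ptr 0.03 0.399 187.0
ptr 0.032 0.411 176.0
red 0.037 nan -57.0
red 0.04 nan -58.0
red 0.045 nan -58.0
crop 273 265h.py:39: RuntimeWarning: invalid value encountered in scalar divide
  cm=lambda w:(np.clip(w,0,None)*th).sum()/np.clip(w,0,None).sum()
```

```bash
python3 -m inch '-.48 0 0 0 .45;-.48 0 0 0 .45;-.48 0 0 0 .45;-.48 0 0 0 .45;-.48 0 0 0 .45'
python3 - <<'E'
from h import *
T=camera_params("wrist")["pose"]; im=read_camera("wrist"); dial("pics/v10.png",im,T)
E
```

```text
time_s: 19.03
eef_pos: [0.5549, -0.2162, 0.2852]
tool_rot: [3.14, -0.003, 3.093]
ft_force: [-0.4, -0.1, 0.6]
width: 0.0621
finger_force: 0.0
ptr 0.027 0.402 201.0
ptr 0.03 0.402 199.0
ptr 0.032 0.399 185.0
red 0.037 0.075 105.0
red 0.04 0.078 113.0
red 0.045 0.09 110.0
crop 273 186
```

The pointer is at 0.40 and the red mark at 0.08, so about −0.32 rad remains. One more, shorter stroke should do it.

```bash
python3 -c "
from h import *
to(.6203,-.2120,.106,np.pi-.05)"
```

```text
d/250: [-0.267  0.029  0.72 ] rows 4.6
roll/180: [ 0. -1.] q6 -0.464 yaw 3.092
```

```bash
python3 -m inch '-.265 .025 0 -.08 .45;-.265 .025 0 -.08 .45;-.265 .025 0 -.08 .45;-.265 .025 .2 -.08 .45;-.265 .025 .4 -.08 .45;-.265 .025 .55 -.08 .45;-.265 .025 .67 -.08 .45;-.265 .025 .715 -.08 .45;-.265 .025 .715 -.08 .45'
python3 -m inch '0 0 0 0 -1;0 0 0 0 -1;0 0 0 0 -1;0 0 0 0 -1' 25
python3 -m inch '0 0 0 .03 -1;0 0 0 .06 -1;0 0 0 .09 -1;0 0 0 .12 -1;0 0 0 .15 -1;0 0 0 .16 -1;0 0 0 .16 -1;0 0 0 .16 -1'
python3 -m inch '0 0 0 0 .45;0 0 0 0 .45;0 0 0 0 .45;0 0 -.2 0 .45;0 0 -.4 0 .45;0 0 -.6 0 .45;0 0 -.7 0 .45;.27 0 -.7 -.08 .45;.27 0 -.7 -.08 .45;.27 0 -.7 -.08 .45;.27 0 -.7 -.08 .45'
python3 - <<'E'
from h import *
T=camera_params("wrist")["pose"]; im=read_camera("wrist"); dial("pics/v10.png",im,T)
E
```

```text
time_s: 19.83
eef_pos: [0.6161, -0.2128, 0.1056]
tool_rot: [3.137, -0.005, -2.942]
ft_force: [-0.2, -0.5, -0.2]
width: 0.062
finger_force: 0.0
time_s: 20.17
eef_pos: [0.6184, -0.2122, 0.1114]
tool_rot: [3.14, 0.001, -2.941]
ft_force: [-4.6, 8.1, -0.2]
width: 0.043
finger_force: 25.9
time_s: 20.83
eef_pos: [0.6189, -0.2138, 0.1119]
tool_rot: [-3.141, 0.002, 2.84]
ft_force: [-5.7, 1.4, 4.7]
width: 0.0425
finger_force: 32.7
time_s: 21.75
eef_pos: [0.5539, -0.1936, 0.2859]
tool_rot: [-3.14, 0.003, 3.09]
ft_force: [1.0, -0.0, -0.1]
width: 0.062
finger_force: 0.0
ptr 0.027 0.068 201.0
ptr 0.03 0.073 199.0
ptr 0.032 0.075 186.0
red 0.037 0.063 108.0
red 0.04 0.066 115.0
red 0.045 0.083 109.0
crop 255 187
```

```bash
python3 - <<'E'
from h import *
d=cv2.resize(cv2.imread("pics/v10.png"),(400,400))
s=cv2.resize(read_camera("scene")[130:310,215:395,::-1],(400,400),interpolation=cv2.INTER_CUBIC)
s=cv2.resize(read_camera("scene")[130:310,255:435,::-1],(400,400),interpolation=cv2.INTER_CUBIC)
cv2.imwrite("pics/v11.png",np.hstack([d,s]))
E
```

```text
(no output)
```

View pics/v11.png

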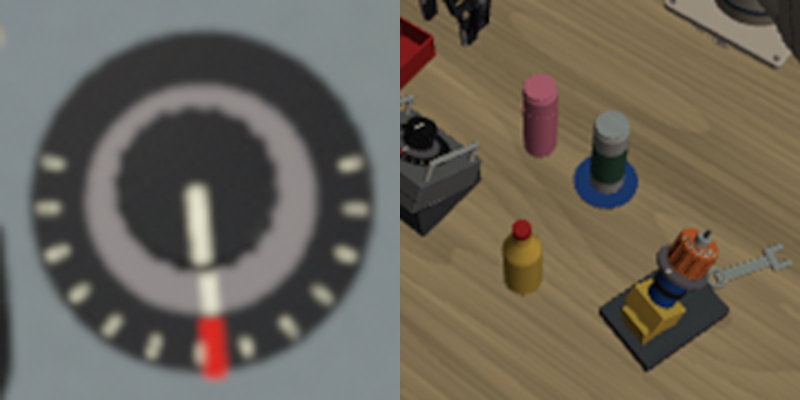

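The pointer (210,295) runs straight into the red mark (213,345), and the can stands upright on the mat at (608,155). The bystanders in this view have not moved, so I hand in.

```bash
python3 -c "
from plant import r
print(r.hand_in())"
```

```text
the job is handed in; nothing more can be done
None
```

I handed the job in at about 22 s: the spray can is upright on the blue mat, the clutch collar is at 4, and the speed knob's pointer is on the red mark (within about 0.02 rad by the camera). I never reached for the tub, bin, bottle or wrench; the final pictures show the bottle and wrench in place but did not cover the tub and all of the bin.

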